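Fill the kit tray for the next weldment

TASK

Fill the kit tray from the parts on the plywood board, each part standing flat on the floor of the pocket of its own shape, the same way up as it lies now: the bored collar in the round pocket, the hexagon nut in the hexagonal one, the square-footed flange in the square one and the square tube offcut in the long one. Leave the look-alikes (the solid disc, the square nut and the round-footed flange) and the tin where they are.

Things in the scene. Friction and masses are not known exactly. Their poses are not given: they have to be found in the camera images.
- tray: Fixed kit tray, any yaw, 176 (x) by 208 (y) mm; origin: centre of underside, on the bench, z up. Floor 4 mm thick; rim and pocket walls end 14 mm above the bench; walls 3 mm. Pocket centres (x, y mm, tray frame): square (-36, 41), inside 78x78; long (45, 41), inside 54 in x, 100 in y; round (-36, -56), inside diameter 68; hexagonal (45, -56), inside 60 across flats, flats facing +-x.
- collar: Bored collar: steel ring, outside diameter 46, bore 24 (open right through, seen from above), 32 high, about 0.3 kg. Goes in the round pocket. Origin at the centre of its underside, z up, stands upright on the board at the start. All loose parts lie on a fixed plywood board 6 mm thick.
- hex_nut: Hexagon nut: steel, 38 across flats, 44 across corners, open hole about 22 wide, 28 high, about 0.19 kg. Goes in the hexagonal pocket. Origin at the centre of its underside, z up, stands upright on the board at the start. Its x axis points at the middle of a flat; flats every 60 degrees.
- square_flange: Square-footed flange: steel foot plate 54 by 54 by 8 thick, with a round neck of outside diameter 34 (bore 24) in its middle, total height 40, about 0.3 kg. Goes in the square pocket; it fits there at any yaw. Best held by the neck. Origin at the centre of its underside, z up, stands upright on the board at the start. x, y along the foot's sides.
- tube: Square tube offcut: steel, 76 long (along its x), 30 wide (y), 30 high (z), wall 3, lying on one long side, about 0.19 kg. Goes in the long pocket, lengthwise along the tray's y. Origin at the centre of its underside, z up. It has no look-alike.
- blank_disc: Look-alike, leave: solid steel disc without a bore, diameter 46, 32 high. Origin at the centre of its underside, z up, stands upright on the board at the start.
- square_nut: Look-alike, leave: square nut, steel, 38 by 38, open hole 22 wide, 28 high. Origin at the centre of its underside, z up, stands upright on the board at the start. x points at the middle of a flat.
- round_flange: Look-alike, leave: flange with a round foot of diameter 54, 8 thick, round neck of diameter 34, total height 40. Origin at the centre of its underside, z up, stands upright on the board at the start.
- tin: Bystander, leave: ribbed tin can of diameter 72, 100 high, with brush handles sticking out to 185 mm above the bench. Origin at the centre of its underside, on the bench.
Mind the look-alikes: they are no part of the job. What is shaped like the hex_nut but blue or green is not meant. What is shaped like the square_flange but orange is not meant.

How it is judged (in metres and radians):
At the end, for the whole second after the job is handed in: Each of the four parts at rest in its own pocket: within 15 mm of the pocket centre in tray x and y, underside under 8 mm above the tray underside, tilt under 0.12 rad, speed under 0.02 m/s. Disc, square nut, round flange and tin under 30 mm from their starts (x of collar in the frame of tray between -0.051 and -0.021 m and y of collar in the frame of tray between -0.071 and -0.041 m and z of each of collar, hex_nut, square_flange, tube in the frame of tray below 0.008 m and angle between each of collar, hex_nut, square_flange, tube's own z axis and vertical below 0.12 rad and linear speed of each of collar, hex_nut, square_flange, tube below 0.02 m/s and x of hex_nut in the frame of tray between 0.03 and 0.06 m and y of hex_nut in the frame of tray between -0.071 and -0.041 m and x of square_flange in the frame of tray between -0.051 and -0.021 m and y of square_flange in the frame of tray between 0.026 and 0.056 m and x of tube in the frame of tray between 0.03 and 0.06 m and y of tube in the frame of tray between 0.026 and 0.056 m and distance of each of blank_disc, square_nut, round_flange, tin from where it was at the start of the episode below 0.03 m); the robot touches nothing.
It fails at once if blank disc moved 30 mm or more from its start (distance of blank_disc from where it was at the start of the episode above 0.03 m).
It fails at once if square nut moved 30 mm or more from its start (distance of square_nut from where it was at the start of the episode above 0.03 m).
It fails at once if round flange moved 30 mm or more from its start (distance of round_flange from where it was at the start of the episode above 0.03 m).
It fails at once if tin moved 30 mm or more from its start (distance of tin from where it was at the start of the episode above 0.03 m).
It also fails if it takes over 96 s, if anything falls off the work surface, if the arm or the gripper's body presses on something with over 40 N, if the wrist force passes 120 N, or if a joint passes its speed limit or range.

ROBOT

A 7-joint arm with a two-finger parallel gripper is mounted at the origin on the work surface. World frame = base frame: x ahead of the robot, y to its left, z up, the work surface at z = 0. Lengths are in m, angles in degrees, forces in N, time in s.
With the tool pointing down it reaches from about 0.425 to 0.95 m from the base axis. Payload 4.7 kg.
Tool frame: the origin (TCP) lies midway between the tips of the shut fingers; the grasp point (between the pads) lies 19 mm behind it; z points along the fingers, y is the line along which they close (so a half turn about z gives the same grasp; the last joint's range is limited). The gripper opens to 87 mm and grips with 3 to 60 N. Pads are 19 mm wide; open, the fingers measure 117 mm over their backs; the gripper's body (75 mm by 190 mm) begins 51 mm behind the grasp point.
Start: joints at [-68.119, 26.849, -2.785, 87.806, 1.381, 65.374, -4.715], TCP at [0.27, 0.619, 0.223] pointing down, gripper open.
Joint ranges: [-148.3, 148.3], [-19.14, 114.17], [-79.39, 73.82], [5.75, 140.21], [-59.74, 239.74], [12.07, 113.84], [-152.46, 152.46]. Speed limits (degrees/s): [147.25, 147.25, 180, 180, 180, 180, 180].

INTERFACE

Orientations are given as [roll, pitch, yaw] about the fixed x, y, z axes, in that order (R = Rz(yaw) Ry(pitch) Rx(roll)).
In Python, from station import env, camera, camera_info, order, finder gives the robot as it stands.
- The arm moves only by the shell command python3 -m jog 'ROWS' [FORCE]. ROWS is JSON, a list of rows, each a list of 3 entries, a list of its own where there are three numbers: the shift along the tool's x, y, z normalised to -1 to 1, where 1 is 75 cm, then the turn about the tool's z normalised to -1 to 1, where 1 is 45 degrees, then the opening, from -1 (shut) to 1 (fully open), so that 0 is half open. A call has 1 to 12 rows; each row shifts and turns the commanded pose from where the row before left it, along the tool's axes as they then stand; what a row does not reach is not made up. A row lasts 1/10 s, in which the tool goes at most 50 mm and 8.59 degrees, less where a joint would pass 70% of its speed; a pose out of reach is approached as far as the arm can. A call with a number of a shift or a turn outside -1 to 1 is refused whole. A call with a gripper value outside its range is refused whole. The fingers move at their own pace and stop on an object; FORCE is the grip in N (left out, the last holds). Time passes only in rows, so rows that do not move let the fingers close. It gives the time, the measured TCP pose, the force, the opening and the grip force at its end, in the units of the state.
- env.sense(): the state, without advancing time (a new reading comes with each control period).
- camera(name): name is "scene" or "top"; returns the picture (480x640x3 uint8, blue, green, red); there is no depth.
- camera_info(name): a dict with "fx", "fy", "cx", "cy" (pixels), "k1" (the pictures are not rectified: a ray, as slopes to the right and down, at radius r is drawn at 1 + k1 r^2 times it, then the intrinsics apply), "world_to_cam" (4x4, takes a point from world to camera coordinates). Camera axes: x right, y up, looking along -z (the intrinsics and any distortion apply to the point x, -y, -z); pixel columns grow to the right and rows downward; lengths in m; the calibration is good to about 2 mm. A picture is of the moment at which its call begins. camera_info takes no time and is no camera call.
- order.job_done(): hands the job in; it is judged then, once.
Trained networks look in the newest picture that a camera, given by its name, has taken for a name from the list of things; names that differ only in an ending like _2 or _b are one class to them, and where a whole thing is asked for, a point or a joint stands for the part that bears it (a point fixed in the world has none). Each returns a list of dicts, best first, with "score" (0 to 1); they miss things now and then, are a little off and sometimes report something else, mostly with a low value. They report only what shows in the picture. A call takes as long as a camera call. They do not tell look-alikes from the thing itself.
- finder.search_frame(camera, query): "extent" ([centre column, centre row, width, height] in pixels, round what is visible of it).
- finder.regions_of(camera, query): "mask" (480x640 bool, what is visible of it) and "extent" ([centre column, centre row, width, height] in pixels, round what is visible of it).
- finder.tip_of(camera, query): "pixel" ([column, row] in pixels: a listed point, or the origin of a listed thing).
The state is a dict: "time": time; "joints": joint angles; "joint_vel": joint speeds; "effort": joint torques, N m; "tcp_pos": TCP position; "eef_rot": TCP orientation; "wrist_force": force on the tool from outside, world axes, zero at the start; "ft_torque": the same for the moment, N m; "width": finger opening in m; "gripper_force": force on a finger pad.
Only numpy, scipy, OpenCV 4.12 (cv2) and the standard library are available. Lean on these libraries where they do the work, as an engineer would, in place of code of your own. Each camera call takes 0.05 s, during which the arm holds its last target. There are 200 camera calls.

## Working session

There is one attempt and no reset: what is moved stays moved. The work goes in short steps, Python scripts to look and compute and a shell command to move; the robot and the scene stay as the last step left them, time stands still between calls to the robot, and variables do not carry over. Pictures are saved under pics/ and viewed, at most 14 in all, crops included, and the job is handed in when it is done.

```bash
ls; mkdir -p pics; python3 - <<'E'
from station import env,camera,camera_info,finder
import cv2
for n in("top","scene"):
    cv2.imwrite(f"pics/{n}0.png",camera(n)); print(n,camera_info(n))
s=env.sense(); print(s)
for q in("tray","collar","hex_nut","square_flange","tube","blank_disc","square_nut","round_flange","tin"):
    for r in finder.tip_of("top",q)[:4]: print(q,r)
E
```

```text
pics
top {'fx': 598.6355384837902, 'fy': 598.6355384837902, 'cx': 321.63805980939406, 'cy': 235.6703116502768, 'k1': 0.027196913529444432, 'world_to_cam': array([[ 0.00586934, -0.99980113, -0.01905931,  0.09760908],
       [ 0.98789579,  0.0028429 ,  0.15509293, -0.55201958],
       [-0.1550079 , -0.0197389 ,  0.98771601, -1.29877658],
       [ 0.        ,  0.        ,  0.        ,  1.        ]])}
scene {'fx': 593.0455268970384, 'fy': 593.0455268970384, 'cx': 317.04490174837406, 'cy': 239.89168680490198, 'k1': -0.1257088465396796, 'world_to_cam': array([[-0.32760439,  0.94480748, -0.00376643,  0.10608816],
       [-0.77953138, -0.26803944,  0.56611455,  0.40139482],
       [ 0.53385971,  0.18839767,  0.82431798, -1.50285538],
       [ 0.        ,  0.        ,  0.        ,  1.        ]])}
{'time': 0.1, 'joints': array([-68.11794708,  26.89446926,  -2.78515805,  87.86617943,
         1.38199158,  65.37429828,  -4.71713166]), 'joint_vel': array([ 0.03208058, -0.14207944, -0.03987657, -0.22647311, -0.04833288,
       -0.02354974, -0.06596518]), 'effort': array([ 1.14855527e-03, -5.091680
[... 304 characters left out ...]
 array([ 0.03934086, -0.00685318,  0.06035847]), 'gripper_force': 0.0, 'width': 0.08712245886739504}
tray {'pixel': [457.4, 244.1], 'score': 0.92}
collar {'pixel': [283.1, 291.7], 'score': 0.85}
hex_nut {'pixel': [146.9, 256.1], 'score': 0.67}
hex_nut {'pixel': [259.7, 250.0], 'score': 0.51}
hex_nut {'pixel': [260.6, 366.4], 'score': 0.45}
square_flange {'pixel': [250.1, 203.7], 'score': 0.85}
square_flange {'pixel': [274.1, 132.9], 'score': 0.66}
tube {'pixel': [309.2, 262.2], 'score': 0.84}
blank_disc {'pixel': [230.5, 289.6], 'score': 0.72}
square_nut {'pixel': [212.8, 241.1], 'score': 0.71}
round_flange {'pixel': [298.2, 211.4], 'score': 0.67}
tin {'pixel': [346.8, 131.3], 'score': 0.78}
```

View pics/top0.png

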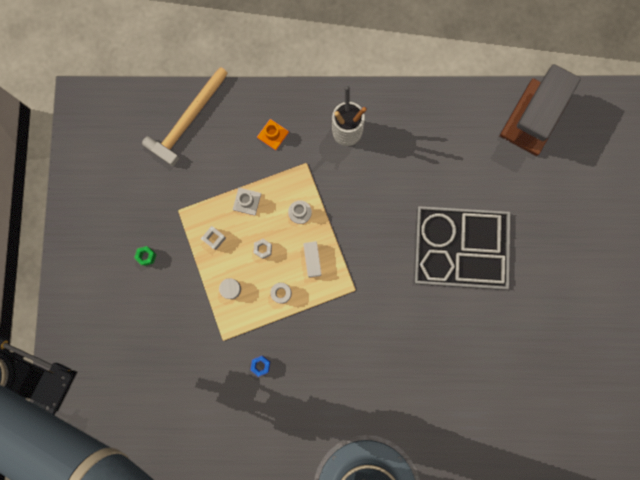

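View pics/scene0.png

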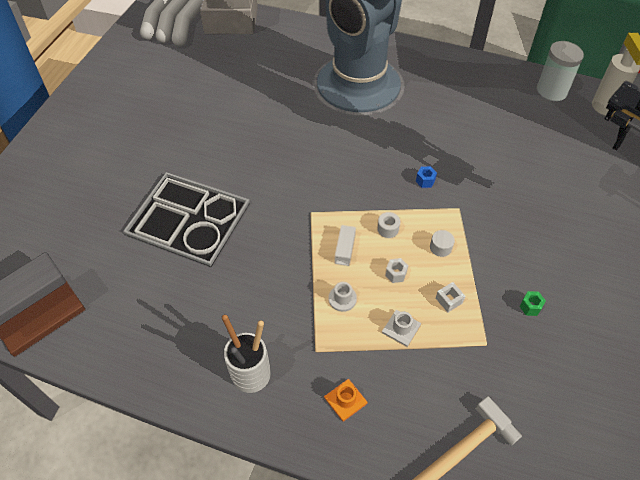

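```bash
python3 - <<'E'
import cv2
im=cv2.imread("pics/top0.png")[165:320,185:345]
cv2.imwrite("pics/crop0.png",cv2.resize(im,None,fx=3.8,fy=3.8,interpolation=cv2.INTER_CUBIC)[:600,:800])
E
```

```text
(no output)
```

View pics/crop0.png

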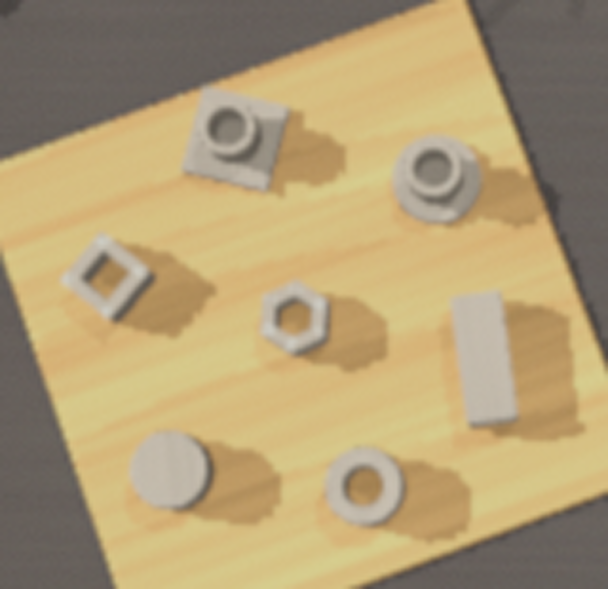

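Candidates in the top picture:
- **Collar:** bored ring (281,293), against the solid disc (230,289).
- **Hex nut:** steel (262,249), against the square nut (213,239), green (145,256) and blue (260,366).
- **Square flange:** grey square foot (247,202), against the round foot (300,212) and orange (272,133).
- **Tube:** (312,261), no look-alike.

The tin is at (347,125) and the tray at (463,247), with its round pocket at upper left, so its yaw is about 180. The crop confirms these choices. Next I fit the poses to masks from both cameras.

```bash
cat > h.py <<'E'
import numpy as np,cv2
from scipy.optimize import minimize
from station import env,camera,camera_info,finder
INF={n:camera_info(n) for n in("top","scene")}
def proj(n,P):
    i=INF[n];P=np.atleast_2d(P);c=P@i["world_to_cam"][:3,:3].T+i["world_to_cam"][:3,3]
    u,v=c[:,0]/-c[:,2],-c[:,1]/-c[:,2];k=1+i["k1"]*(u*u+v*v)
    return np.c_[i["cx"]+i["fx"]*u*k,i["cy"]+i["fy"]*v*k]
def ground(n,px,z):
    return minimize(lambda q:((proj(n,[q[0],q[1],z])-px)**2).sum(),[.55,.1],method="Nelder-Mead",options=dict(xatol=1e-5,fatol=1e-6)).x
def box(a,b,z0,z1): return np.array([[x,y,z] for x in(-a/2,a/2) for y in(-b/2,b/2) for z in(z0,z1)])
def poly(r,n,z0,z1,off=0.):
    t=np.arange(n)*2*np.pi/n+off
    return np.vstack([np.c_[r*np.cos(t),r*np.sin(t),np.full(n,z)] for z in(z0,z1)])
M=dict(tray=[box(.176,.208,0,.014)],collar=[poly(.023,40,0,.032)],hex_nut=[poly(.022,6,0,.028,np.pi/6)],
 square_flange=[box(.054,.054,0,.008),poly(.017,40,.008,.04)],tube=[box(.076,.03,0,.03)],tin=[poly(.036,40,0,.1)])
S=4
def render(n,name,q,z,x0,y0,w):
    c,s=np.cos(q[2]),np.sin(q[2]);m=np.zeros((w*S,w*S),np.uint8)
    for V in M[name]:
        W=V@np.array([[c,s,0],[-s,c,0],[0,0,1]])+[q[0],q[1],z]
        p=(proj(n,W)+.5-[x0,y0])*S
        cv2.fillConvexPoly(m,cv2.convexHull(np.round(p*16).astype(np.int32)),1,shift=4)
    return m
def fit(name,z,masks,q0,yaws):
    w=140;D=[]
    for n,m in masks.items():
        ys,xs=np.nonzero(m);x0,y0=int(xs.mean())-w//2,int(ys.mean())-w//2
        big=cv2.warpAffine(m.astype(np.float32),np.float32([[S,0,-x0*S+1.5],[0,S,-y0*S+1.5]]),(w*S,w*S))>.5
        D.append((n,x0,y0,big))
    def cost(q): 
        c=0
        for n,x0,y0,b in D:
            r=render(n,name,q,z,x0,y0,w)>0;c+=1-(r&b).sum()/(r|b).sum()
        return c/len(D)
    best=None
    for y in yaws:
        s0=np.array([q0[0],q0[1],y])
        r=minimize(cost,s0,method="Nelder-Mead",options=dict(initial_simplex=[s0,s0+[.008,0,0],s0+[0,.008,0],s0+[0,0,.2]],xatol=1e-4,fatol=1e-5))
        if best is None or r.fun<best.fun: best=r
    return best
def find(name,px,z,yaws,cams=("top","scene"),tol=25):
    g=ground("top",px,z+.015);masks={}
    for n in cams:
        e=proj(n,[g[0],g[1],z+.015])[0]
        L=[r for r in finder.regions_of(n,name) if np.hypot(*(np.array(r["extent"][:2])-e))<tol]
        if L: masks[n]=L[0]["mask"]
    out=[]
    for ms in [masks]+[{k:v} for k,v in masks.items()]:
        if ms:
            r=fit(name,z,ms,g,yaws);out.append(r);print(name,list(ms),np.round(r.x[:2],4),round(np.degrees(r.x[2]),1),"cost",round(r.fun,3))
    return out
def where(): s=env.sense();return s["time"],np.round(s["tcp_pos"],4),np.round(s["eef_rot"],2),round(s["width"],4),np.round(s["wrist_force"],1)
E
python3 - <<'E'
from h import *
for n in INF: camera(n)
y=np.radians
find("tray",(463,247),0,[y(180)],tol=40)
find("collar",(281,293),.006,[0])
find("hex_nut",(262,249),.006,y([0,20,40]),tol=12)
find("square_flange",(247,202),.006,y([0,30,60]),tol=15)
find("tube",(312,261),.006,y([-20,20,160]))
find("tin",(347,125),0,[0])
E
```

```text
tray ['top', 'scene'] [ 0.5324 -0.2202] 176.4 cost 0.018
tray ['top'] [ 0.5325 -0.2195] 176.6 cost 0.012
tray ['scene'] [ 0.5321 -0.2213] 176.2 cost 0.018
collar ['top'] [0.4256 0.1925] 6.5 cost 0.245
collar ['top'] [0.4256 0.1925] 6.5 cost 0.245
hex_nut ['scene'] [0.5248 0.2334] 27.8 cost 0.058
hex_nut ['scene'] [0.5248 0.2334] 27.8 cost 0.058
square_flange ['top', 'scene'] [0.6382 0.2751] -14.1 cost 0.066
square_flange ['top'] [0.6381 0.2761] 76.4 cost 0.053
square_flange ['scene'] [0.638 0.274] -13.5 cost 0.051
tube ['top', 'scene'] [0.5016 0.1218] 8.1 cost 0.061
tube ['top'] [0.5024 0.1223] 7.7 cost 0.055
tube ['scene'] [0.5004 0.1214] 8.2 cost 0.038
tin ['top', 'scene'] [0.8114 0.0425] 19.2 cost 0.112
tin ['top'] [0.8113 0.0432] 19.1 cost 0.101
tin ['scene'] [0.8109 0.0419] 19.4 cost 0.116
```

```bash
python3 - <<'E'
s=open("h.py").read()
s=s.replace('def fit(','''def fill(m):
    c,_=cv2.findContours(m.astype(np.uint8),cv2.RETR_EXTERNAL,cv2.CHAIN_APPROX_NONE)
    return cv2.drawContours(np.zeros(m.shape,np.uint8),c,-1,1,-1)>0
def fit(''').replace('=L[0]["mask"]','=fill(L[0]["mask"])')
open("h.py","w").write(s)
E
python3 - <<'E'
from h import *
for n in INF: camera(n)
y=np.radians
find("collar",(281,293),.006,[0])
find("hex_nut",(262,249),.006,y([0,20,40]),tol=12)
for n in INF:
  for q in("collar","hex_nut"):
    for r in finder.search_frame(n,q): print(n,q,r)
a=y(176.4);t=np.array([.5324,-.2202])
for k,p in dict(square=(-36,41),long=(45,41),round=(-36,-56),hex=(45,-56)).items():
    p=np.array(p)/1e3;print(k,np.round(t+[np.cos(a)*p[0]-np.sin(a)*p[1],np.sin(a)*p[0]+np.cos(a)*p[1]],4))
print(where())
E
```

```text
collar ['top', 'scene'] [0.4253 0.1907] 8.2 cost 0.089
collar ['top'] [0.4253 0.1922] 3.4 cost 0.068
collar ['scene'] [0.4242 0.1892] 5.2 cost 0.067
hex_nut ['top', 'scene'] [0.5246 0.2336] 26.5 cost 0.101
hex_nut ['top'] [0.5258 0.2349] 17.1 cost 0.143
hex_nut ['scene'] [0.5244 0.2334] 27.2 cost 0.037
top collar {'extent': [281.2, 291.6, 18.7, 17.1], 'score': 0.55}
top hex_nut {'extent': [146.6, 256.6, 18.9, 17.2], 'score': 0.59}
top hex_nut {'extent': [260.6, 249.8, 18.3, 19.4], 'score': 0.56}
top hex_nut {'extent': [262.3, 364.6, 17.6, 18.9], 'score': 0.49}
scene collar {'extent': [388.4, 223.9, 21.4, 25.7], 'score': 0.86}
scene hex_nut {'extent': [531.8, 303.0, 28.9, 29.4], 'score': 0.93}
scene hex_nut {'extent': [425.8, 175.4, 22.1, 22.4], 'score': 0.89}
scene hex_nut {'extent': [394.4, 269.9, 24.0, 24.2], 'score': 0.68}
square [ 0.5658 -0.2634]
long [ 0.4849 -0.2583]
round [ 0.5718 -0.1666]
hex [ 0.491  -0.1615]
(1.75, array([0.2695, 0.6189, 0.2226]), array([179.99,  -0.  , 156.46]), 0.087, array([-0.2,  0.7,  0.5]))
```

```bash
python3 -m jog '[[[0,0,0],-0.174,0.5],[[0,0,0],-0.174,0.5],[[0,0,0],-0.174,0.5],[[-0.021,-0.058,0.012],0,0.5],[[-0.021,-0.058,0.012],0,0.5],[[-0.021,-0.058,0.012],0,0.5],[[-0.021,-0.058,0.012],0,0.5],[[-0.021,-0.058,0.012],0,0.5],[[-0.021,-0.058,0.012],0,0.5],[[-0.021,-0.058,0.012],0,0.5],[[-0.021,-0.058,0.012],0,0.5],[[0,0,0],0,0.5]]' 25
```

```text
time: 2.95
tcp_pos: [0.3969, 0.2635, 0.1495]
eef_rot: [-179.7, -0.1, 179.3]
wrist_force: [0.6, 0.6, -0.2]
width: 0.0656
gripper_force: 0.0
```

```bash
python3 -m jog '[[[-0.0185,-0.049,0],-0.015,0.5],[[-0.0185,-0.049,0],0,0.5],[[0,0,0.03],0,0.5],[[0,0,0.05],0,0.5],[[0,0,0.03],0,0.5],[[0,0,0],0,0.5],[[0,0,0],0,0.5]]'; python3 - <<'E'
from h import *
camera("top");im=camera("scene");cv2.imwrite("pics/s1.png",cv2.resize(im[150:310,290:450],None,fx=3.5,fy=3.5))
print(where())
E
```

```text
time: 3.65
tcp_pos: [0.4236, 0.1981, 0.0685]
eef_rot: [180.0, 0.0, -179.3]
wrist_force: [1.3, 0.6, 0.3]
width: 0.0652
gripper_force: 0.0
(3.75, array([0.4244, 0.1984, 0.0694]), array([ 1.7991e+02,  1.4000e-01, -1.7935e+02]), 0.0652, array([ 0.1, -0.3,  0.6]))
```

View pics/s1.png

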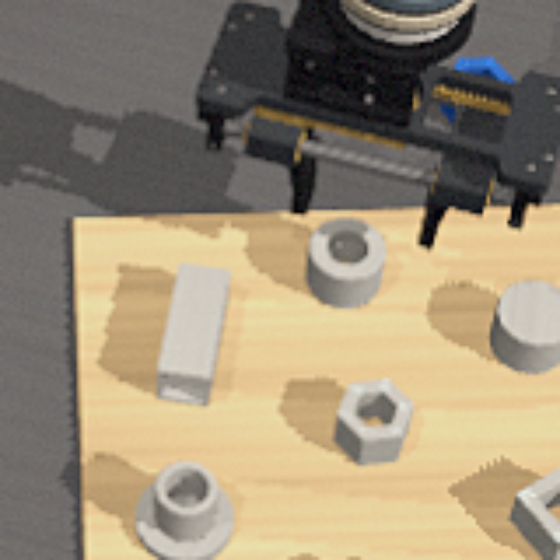

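The open fingers are on either side of the collar (crop 345,260), about 7 mm too far toward +y. I correct that, go down and grip.

```bash
python3 -m jog '[[[0,-0.0095,0],0,0.5],[[0,0,0.03],0,0.5],[[0,0,0.035],0,0.5],[[0,0,0],0,0.5],[[0,0,0],0,-0.3],[[0,0,0],0,-0.3],[[0,0,0],0,-0.3],[[0,0,0],0,-0.3],[[0,0,0],0,-0.3]]' 30; python3 -m jog '[[[0,0,-0.05],0,-0.3],[[0,0,-0.05],0,-0.3],[[0,0,-0.05],0,-0.3],[[0,0,0],0,-0.3]]'
```

```text
time: 4.65
tcp_pos: [0.4243, 0.1908, 0.0204]
eef_rot: [179.9, 0.1, -179.4]
wrist_force: [-0.9, -0.4, 6.7]
width: 0.0454
gripper_force: 30.0
time: 5.05
tcp_pos: [0.4264, 0.1918, 0.1362]
eef_rot: [179.7, 0.5, -179.4]
wrist_force: [0.6, 0.4, -2.6]
width: 0.0457
gripper_force: 30.0
```

```bash
python3 -m jog '[[[-0.0196,-0.0477,0],0,-0.3],[[-0.0196,-0.0477,0],0,-0.3],[[-0.0196,-0.0477,0],0,-0.3],[[-0.0196,-0.0477,0],0,-0.3],[[-0.0196,-0.0477,0],0,-0.3],[[-0.0196,-0.0477,0],0,-0.3],[[-0.0196,-0.0477,0],0,-0.3],[[-0.0196,-0.0477,0],0,-0.3],[[-0.0196,-0.0477,0],0,-0.3],[[-0.0196,-0.0477,0],0,-0.3],[[0,0,0],0,-0.3],[[0,0,0],0,-0.3]]'; python3 -m jog '[[[0,0,0.02],0,-0.3],[[0,0,0],0,-0.3]]'
```

```text
time: 6.25
tcp_pos: [0.573, -0.1666, 0.1299]
eef_rot: [180.0, -0.2, -179.5]
wrist_force: [-0.3, 0.1, -3.5]
width: 0.0457
gripper_force: 30.0
time: 6.45
tcp_pos: [0.572, -0.1635, 0.1137]
eef_rot: [179.9, -0.3, -179.2]
wrist_force: [-0.4, 0.9, -3.6]
width: 0.0458
gripper_force: 30.0
```

```bash
python3 -m jog '[[[0,-0.003,0.04],0,-0.3],[[0,0,0.05],0,-0.3],[[0,0,0.03],0,-0.3],[[0,0,0],0,-0.3],[[0,0,0],0,-0.3]]'; python3 - <<'E'
from h import *
im=camera("scene");cv2.imwrite("pics/s2.png",cv2.resize(im[120:290,110:270],None,fx=3.5,fy=3.5))
print(where())
E
```

```text
time: 6.95
tcp_pos: [0.5744, -0.1673, 0.0268]
eef_rot: [180.0, -0.0, -179.3]
wrist_force: [0.0, -0.6, -2.9]
width: 0.0458
gripper_force: 30.0
(7.0, array([ 0.5753, -0.1677,  0.0278]), array([-1.7999e+02,  1.0000e-01, -1.7932e+02]), 0.0456, array([ 0.5,  0.3, -1.8]))
```

View pics/s2.png

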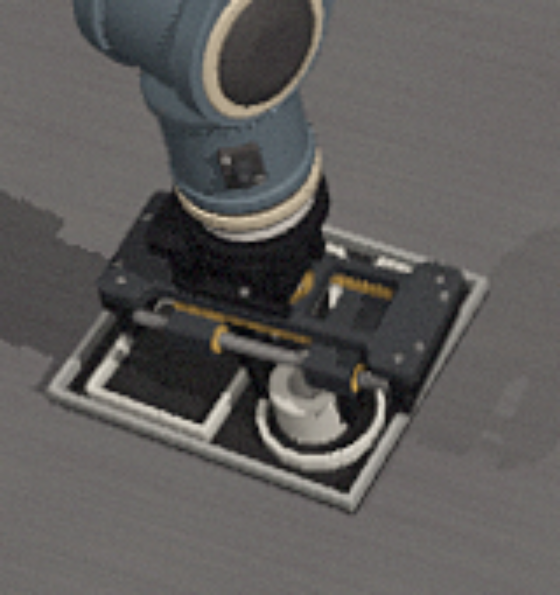

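The collar (crop 310,410) is inside the round pocket. I lower it the last 8 mm and release.

```bash
python3 -m jog '[[[0.004,0,0.005],0,-0.3],[[0,0,0.005],0,-0.3],[[0,0,0.001],0,-0.3],[[0,0,0],0,-0.3]]'; python3 -m jog '[[[0,0,0],0,0.4],[[0,0,0],0,0.4],[[0,0,0],0,0.4],[[0,0,-0.02],0,0.4],[[0,0,-0.05],0,0.4],[[0,0,-0.05],0,0.4],[[0,0,0],0,0.4]]'
```

```text
time: 7.4
tcp_pos: [0.5714, -0.1681, 0.0187]
eef_rot: [180.0, 0.0, -179.4]
wrist_force: [-0.8, 0.1, -1.9]
width: 0.0453
gripper_force: 30.0
time: 8.1
tcp_pos: [0.5755, -0.1695, 0.1151]
eef_rot: [-179.8, 0.7, -179.4]
wrist_force: [0.2, -0.2, 0.1]
width: 0.0612
gripper_force: 0.0
```

```bash
python3 -m jog '[[[0.0064,0.0536,0],0,0.4],[[0.0064,0.0536,0],0,0.4],[[0.0064,0.0536,0],0,0.4],[[0.0064,0.0536,0],0,0.4],[[0.0064,0.0536,0],0,0.4],[[0.0064,0.0536,0],0,0.4],[[0.0064,0.0536,0],0,0.4],[[0.0064,0.0536,0],0,0.4],[[0.0064,0.0536,0],0,0.4],[[0.0064,0.0536,0],0,0.4],[[0,0,0],0.08,0.4],[[0,0,0],0,0.4]]';python3 - <<'E'
from h import *
for i in range(3): camera("top");print(where())
print([ (r["pixel"],ground("top",r["pixel"],.004)) for r in finder.tip_of("top","collar")])
E
```

```text
time: 9.3
tcp_pos: [0.5185, 0.2348, 0.1088]
eef_rot: [180.0, 0.0, 177.2]
wrist_force: [-0.4, -1.2, 0.2]
width: 0.0607
gripper_force: 0.0
(9.35, array([0.5189, 0.2332, 0.1088]), array([-1.7997e+02,  2.0000e-02,  1.7712e+02]), 0.0608, array([-0.5,  1.1, -0.4]))
(9.4, array([0.5191, 0.2324, 0.1088]), array([-1.7996e+02,  2.0000e-02,  1.7703e+02]), 0.0607, array([ 0. ,  0.1, -0.7]))
(9.45, array([0.5193, 0.2319, 0.1087]), array([-1.7997e+02,  1.0000e-02,  1.7697e+02]), 0.0606, array([-0. , -0.5, -0.5]))
[([438.9, 227.6], array([ 0.5774717 , -0.16934203]))]
```

```bash
python3 -m jog '[[[-0.007,0.002,0.01],0,0.4],[[0,0,0.04],0,0.4],[[0,0,0.04],0,0.4],[[0,0,0.028],0,0.4],[[0,0,0],0,0.4],[[0,0,0],0,-0.4],[[0,0,0],0,-0.4],[[0,0,0],0,-0.4],[[0,0,0],0,-0.4],[[0,0,0],0,-0.4]]' 30; python3 -m jog '[[[0,0,-0.03],0,-0.4],[[0,0,-0.05],0,-0.4],[[0,0,-0.05],0,-0.4],[[0,0,0],0,-0.4],[[0,0,0],0,-0.4]]'
```

```text
time: 10.5
tcp_pos: [0.525, 0.2349, 0.0211]
eef_rot: [179.9, 0.1, 177.0]
wrist_force: [-1.3, -0.7, 4.2]
width: 0.0376
gripper_force: 30.0
time: 11.0
tcp_pos: [0.5242, 0.2346, 0.118]
eef_rot: [180.0, 0.0, 177.0]
wrist_force: [-0.4, 0.7, -2.2]
width: 0.0376
gripper_force: 30.0
```

```bash
python3 -m jog '[[[0.0017,-0.053,0],0,-0.4],[[0.0017,-0.053,0],0,-0.4],[[0.0017,-0.053,0],0,-0.4],[[0.0017,-0.053,0],0,-0.4],[[0.0017,-0.053,0],0,-0.4],[[0.0017,-0.053,0],0,-0.4],[[0.0017,-0.053,0],0,-0.4],[[0.0017,-0.053,0],0,-0.4],[[0.0017,-0.053,0],0,-0.4],[[0.0017,-0.053,0],0,-0.4],[[0,0,0],0,-0.4],[[0,0,0],0,-0.4]]';python3 -m jog '[[[0,0,0],0,-0.4],[[0,0,0.03],0,-0.4],[[0,0,0.03],0,-0.4],[[0,0,0.03],0,-0.4],[[0,0,0],0,-0.4],[[0,0,0],0,-0.4],[[0,0,0],0,-0.4]]'
```

```text
time: 12.2
tcp_pos: [0.4893, -0.1624, 0.1158]
eef_rot: [180.0, -0.2, 176.9]
wrist_force: [-0.9, 0.8, -2.3]
width: 0.037
gripper_force: 30.0
time: 12.9
tcp_pos: [0.4919, -0.1613, 0.051]
eef_rot: [-180.0, 0.1, 177.1]
wrist_force: [0.1, 0.3, -2.3]
width: 0.0377
gripper_force: 30.0
```

```bash
python3 -m jog '[[[0,0,0.02],0,-0.4],[[0,0,0.015],0,-0.4],[[0,0,0.006],0,-0.4],[[0,0,0],0,-0.4],[[0,0,0],0,-0.4]]';python3 -m jog '[[[0,0,0.001],0,-0.4],[[0,0,0],0,0.2],[[0,0,0],0,0.2],[[0,0,0],0,0.2],[[0,0,-0.02],0,0.2],[[0,0,-0.05],0,0.2],[[0,0,-0.05],0,0.2],[[0,0,0],0,0.2]]'
```

```text
time: 13.4
tcp_pos: [0.4913, -0.1618, 0.0195]
eef_rot: [-180.0, 0.0, 177.0]
wrist_force: [0.7, -1.0, -2.7]
width: 0.038
gripper_force: 30.0
time: 14.2
tcp_pos: [0.4944, -0.1629, 0.1131]
eef_rot: [-179.9, 0.6, 177.0]
wrist_force: [1.1, 0.7, 0.8]
width: 0.0523
gripper_force: 0.0
```

```bash
python3 -m jog '[[[-0.015,0.0538,0],0,0.2],[[-0.015,0.0538,0],0,0.2],[[-0.015,0.0538,0],0,0.2],[[-0.015,0.0538,0],0,0.2],[[-0.015,0.0538,0],0,0.2],[[-0.015,0.0538,0],0,0.2],[[-0.015,0.0538,0],0,0.2],[[-0.015,0.0538,0],0,0.2],[[-0.015,0.0538,0],0,0.2],[[-0.015,0.0538,0],0,0.2],[[-0.015,0.0538,0],0,0.2],[[0,0,0],0,0.2]]';python3 -m jog '[[[0,0,0],0,0.2],[[0,0,0.03],0,0.2],[[0,0,0],0,0.2],[[0,0,0],0,0.2],[[0,0,0],0,0.2]]'; python3 - <<'E'
from h import *
im=camera("top");cv2.imwrite("pics/t3.png",cv2.resize(im[190:300,400:530],None,fx=5,fy=5))
im=camera("scene");cv2.imwrite("pics/s3.png",cv2.resize(im[200:380,300:480],None,fx=3,fy=3));print(where())
E
```

```text
time: 15.4
tcp_pos: [0.6368, 0.2839, 0.1072]
eef_rot: [179.7, -0.0, 177.5]
wrist_force: [-0.1, 0.2, 0.4]
width: 0.0521
gripper_force: 0.0
time: 15.9
tcp_pos: [0.638, 0.2743, 0.0868]
eef_rot: [180.0, 0.1, 177.0]
wrist_force: [0.5, 0.4, -0.3]
width: 0.0521
gripper_force: 0.0
(16.0, array([0.6381, 0.2748, 0.0871]), array([1.7995e+02, 8.0000e-02, 1.7699e+02]), 0.0522, array([-0.3,  0.3, -0.7]))
```

View pics/t3.png

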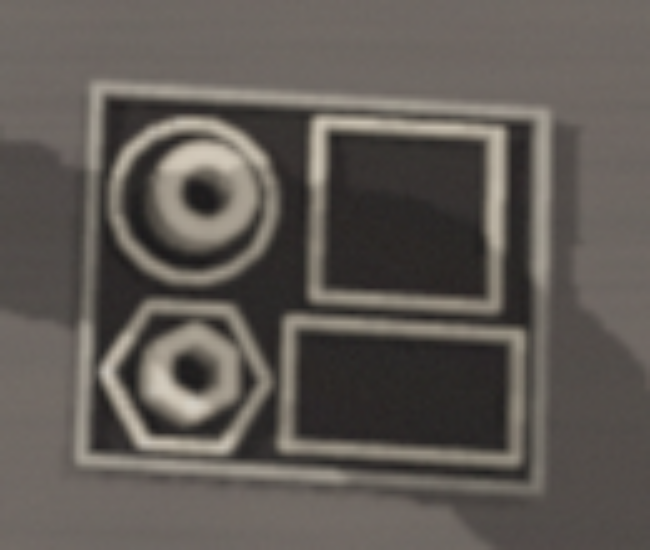

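View pics/s3.png

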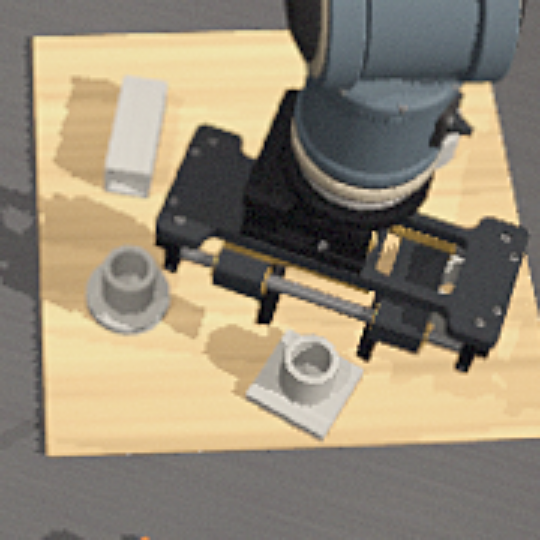

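The top crop shows the collar upright in the round pocket (205,195) and the nut in the hexagonal one (190,370). In the scene crop the fingers are over the square flange's neck (310,365), so I go down and grip.

```bash
python3 -m jog '[[[0,0,0.04],0,0.2],[[0,0,0.035],0,0.2],[[0,0,0.0143],0,0.2],[[0,0,0],0,0.2],[[0,0,0],0,-0.5],[[0,0,0],0,-0.5],[[0,0,0],0,-0.5],[[0,0,0],0,-0.5],[[0,0,0],0,-0.5]]' 30; python3 -m jog '[[[0,0,-0.03],0,-0.5],[[0,0,-0.05],0,-0.5],[[0,0,-0.05],0,-0.5],[[0,0,0],0,-0.5],[[0,0,0],0,-0.5]]'
```

```text
time: 16.9
tcp_pos: [0.6384, 0.2756, 0.0204]
eef_rot: [179.9, 0.1, 177.0]
wrist_force: [-0.3, -0.9, 5.0]
width: 0.0332
gripper_force: 30.0
time: 17.4
tcp_pos: [0.6372, 0.275, 0.1166]
eef_rot: [180.0, -0.0, 177.0]
wrist_force: [-0.5, -0.0, -4.5]
width: 0.0332
gripper_force: 30.0
```

```bash
python3 -m jog '[[[0.0049,-0.0602,0],0,-0.5],[[0.0049,-0.0602,0],0,-0.5],[[0.0049,-0.0602,0],0,-0.5],[[0.0049,-0.0602,0],0,-0.5],[[0.0049,-0.0602,0],0,-0.5],[[0.0049,-0.0602,0],0,-0.5],[[0.0049,-0.0602,0],0,-0.5],[[0.0049,-0.0602,0],0,-0.5],[[0.0049,-0.0602,0],0,-0.5],[[0.0049,-0.0602,0],0,-0.5],[[0.0049,-0.0602,0],0,-0.5],[[0.0049,-0.0602,0],0,-0.5]]';python3 -m jog '[[[0,0,0],-0.117,-0.5],[[0,0,0],-0.117,-0.5],[[0,0,0.03],0,-0.5],[[0,0,0.03],0,-0.5],[[0,0,0.03],0,-0.5],[[0,0,0],0,-0.5],[[0,0,0],0,-0.5],[[0,0,0],0,-0.5]]'
```

```text
time: 18.6
tcp_pos: [0.5632, -0.2645, 0.1139]
eef_rot: [179.9, -0.3, 177.0]
wrist_force: [1.3, 0.5, -3.6]
width: 0.0331
gripper_force: 30.0
time: 19.4
tcp_pos: [0.5658, -0.2639, 0.0495]
eef_rot: [-180.0, 0.0, -172.4]
wrist_force: [-0.8, 1.0, -2.4]
width: 0.0334
gripper_force: 30.0
```

```bash
python3 -m jog '[[[0,0,0.02],0,-0.5],[[0,0,0.015],0,-0.5],[[0,0,0.006],0,-0.5],[[0,0,0],0,-0.5],[[0,0,0],0,-0.5]]';python3 -m jog '[[[0,0,0.001],0,-0.5],[[0,0,0],0,0.1],[[0,0,0],0,0.1],[[0,0,0],0,0.1],[[0,0,-0.02],0,0.1],[[0,0,-0.05],0,0.1],[[0,0,-0.05],0,0.1],[[0,0,0],0,0.1],[[0,0,0],0,0.1]]'
```

```text
time: 19.9
tcp_pos: [0.5648, -0.2633, 0.0184]
eef_rot: [179.9, -0.1, -172.4]
wrist_force: [-2.7, 2.4, 4.2]
width: 0.0331
gripper_force: 30.0
time: 20.8
tcp_pos: [0.5662, -0.264, 0.1093]
eef_rot: [-179.9, 0.2, -172.4]
wrist_force: [-0.6, 0.4, -0.0]
width: 0.0481
gripper_force: 0.0
```

```bash
python3 -m jog '[[[0.0017,0.0521,0],0,0.1],[[0.0017,0.0521,0],0,0.1],[[0.0017,0.0521,0],0,0.1],[[0.0017,0.0521,0],0,0.1],[[0.0017,0.0521,0],0,0.1],[[0.0017,0.0521,0],0,0.1],[[0.0017,0.0521,0],0,0.1],[[0.0017,0.0521,0],0,0.1],[[0.0017,0.0521,0],0,0.1],[[0.0017,0.0521,0],0,0.1],[[0,0,0],0,0.1],[[0,0,0],0,0.1]]';python3 -m jog '[[[0,0,0],0,0.1],[[0,0,0.03],0,0.1],[[0,0,0.03],0,0.1],[[0,0,0],0,0.1],[[0,0,0],0,0.1],[[0,0,0],0,0.1]]'; python3 - <<'E'
from h import *
im=camera("top");cv2.imwrite("pics/t4.png",cv2.resize(im[190:300,400:530],None,fx=5,fy=5))
im=camera("scene");cv2.imwrite("pics/s4.png",cv2.resize(im[180:330,290:440],None,fx=3.5,fy=3.5));print(where())
E
```

```text
time: 22.0
tcp_pos: [0.5003, 0.1226, 0.1066]
eef_rot: [-180.0, -0.1, -172.3]
wrist_force: [-0.8, -1.3, 0.0]
width: 0.0482
gripper_force: 0.0
time: 22.6
tcp_pos: [0.5023, 0.1214, 0.0635]
eef_rot: [180.0, 0.1, -172.5]
wrist_force: [0.9, -0.1, 0.6]
width: 0.0479
gripper_force: 0.0
(22.7, array([0.5022, 0.1219, 0.0636]), array([ 1.7998e+02,  1.1000e-01, -1.7248e+02]), 0.0476, array([-1.1,  0.4,  1. ]))
```

View pics/s4.png

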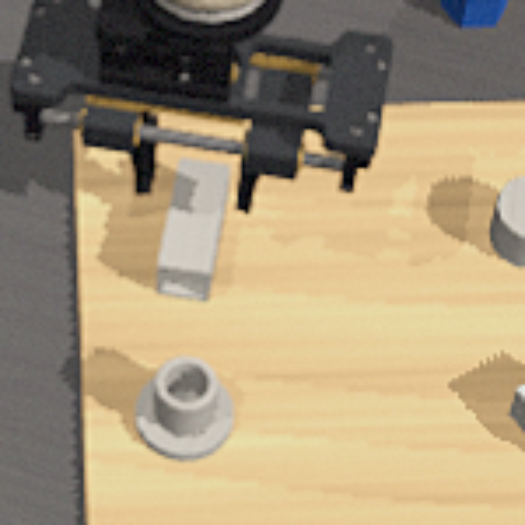

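View pics/t4.png

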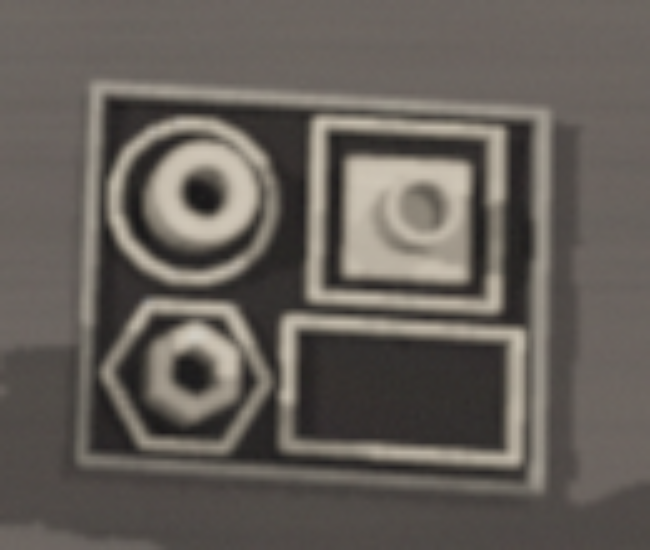

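The flange sits flat and centred in the square pocket (crop 405,220). The fingers are on either side of the tube (crop 195,190), so I go down 44 mm and grip.

```bash
python3 -m jog '[[[0,0,0.03],0,0.1],[[0,0,0.022],0,0.1],[[0,0,0.007],0,0.1],[[0,0,0],0,0.1],[[0,0,0],0,-0.6],[[0,0,0],0,-0.6],[[0,0,0],0,-0.6],[[0,0,0],0,-0.6],[[0,0,0],0,-0.6]]' 30; python3 -m jog '[[[0,0,-0.03],0,-0.6],[[0,0,-0.05],0,-0.6],[[0,0,-0.05],0,-0.6],[[0,0,0],0,-0.6],[[0,0,0],0,-0.6]]'
```

```text
time: 23.6
tcp_pos: [0.5019, 0.1221, 0.019]
eef_rot: [180.0, 0.1, -172.4]
wrist_force: [-1.4, 0.2, 6.3]
width: 0.0295
gripper_force: 29.9
time: 24.1
tcp_pos: [0.5013, 0.122, 0.1161]
eef_rot: [180.0, 0.0, -172.4]
wrist_force: [-0.6, -0.3, -1.5]
width: 0.0302
gripper_force: 29.9
```

```bash
python3 -m jog '[[[0.0089,-0.05,0],0,-0.6],[[0.0089,-0.05,0],0,-0.6],[[0.0089,-0.05,0],0,-0.6],[[0.0089,-0.05,0],0,-0.6],[[0.0089,-0.05,0],0,-0.6],[[0.0089,-0.05,0],0,-0.6],[[0.0089,-0.05,0],0,-0.6],[[0.0089,-0.05,0],0,-0.6],[[0.0089,-0.05,0],0,-0.6],[[0.0089,-0.05,0],0,-0.6],[[0,0,0],0,-0.6]]';python3 -m jog '[[[0,0,0],0.1874,-0.6],[[0,0,0],0.1874,-0.6],[[0,0,0],0.1874,-0.6],[[0,0,0],0.1874,-0.6],[[0,0,0],0.1874,-0.6],[[0,0,0],0.1874,-0.6],[[0,0,0],0.1874,-0.6],[[0,0,0],0.1874,-0.6],[[0,0,0],0.1874,-0.6],[[0,0,0],0.1874,-0.6],[[0,0,0],0.1874,-0.6],[[0,0,0],0.1874,-0.6]]'; python3 -m jog '[[[0,0,0],0,-0.6],[[0,0,0.03],0,-0.6],[[0,0,0.03],0,-0.6],[[0,0,0],0,-0.6],[[0,0,0],0,-0.6],[[0,0,0],0,-0.6]]'
```

```text
time: 25.2
tcp_pos: [0.4818, -0.2647, 0.114]
eef_rot: [-179.9, -0.2, -173.0]
wrist_force: [0.1, 0.1, -1.2]
width: 0.0296
gripper_force: 29.9
time: 26.4
tcp_pos: [0.4834, -0.2571, 0.1138]
eef_rot: [-179.8, -0.1, 86.0]
wrist_force: [0.3, -0.6, -1.0]
width: 0.03
gripper_force: 29.9
time: 27.0
tcp_pos: [0.485, -0.2589, 0.0715]
eef_rot: [179.9, 0.0, 86.4]
wrist_force: [0.2, -0.4, -1.4]
width: 0.03
gripper_force: 29.9
```

```bash
python3 -m jog '[[[0,0,0.035],0,-0.6],[[0,0,0.025],0,-0.6],[[0,0,0.01],0,-0.6],[[0,0,0],0,-0.6],[[0,0,0],0,-0.6]]'; python3 - <<'E'
from h import *
print(where())
E
```

```text
time: 27.5
tcp_pos: [0.4852, -0.2591, 0.0192]
eef_rot: [179.9, 0.0, 86.4]
wrist_force: [1.3, 0.5, -1.1]
width: 0.0297
gripper_force: 29.9
(27.5, array([ 0.4852, -0.2591,  0.0192]), array([1.7991e+02, 3.0000e-02, 8.6360e+01]), 0.0297, array([ 1.3,  0.5, -1.1]))
```

```bash
python3 -m jog '[[[0,0,0.002],0,-0.6],[[0,0,0],0,-0.6],[[0,0,0],0,0],[[0,0,0],0,0],[[0,0,0],0,0],[[0,0,-0.02],0,0],[[0,0,-0.05],0,0],[[0,0,-0.05],0,0],[[0,0,-0.05],0,0],[[0,0,0],0,0]]'; python3 -m jog '[[[0,0,-0.03],0,0],[[0,0.05,0],0,0],[[0,0.06,0],0,0],[[0.06,0,0],0,0],[[0.06,0,0],0,0],[[0.06,0,0],0,0],[[0.06,0,0],0,0],[[0.06,0,0],0,0],[[0.06,0,0],0,0],[[0,0,0],0,0],[[0,0,0],0,0]]'; python3 - <<'E'
from h import *
im=camera("top");cv2.imwrite("pics/t5.png",im)
im=camera("scene");cv2.imwrite("pics/s5.png",cv2.resize(im[160:280,100:270],None,fx=4,fy=4));print(where())
E
```

```text
time: 28.5
tcp_pos: [0.4875, -0.2608, 0.1501]
eef_rot: [179.4, 0.2, 86.3]
wrist_force: [-0.0, -0.5, 0.6]
width: 0.0435
gripper_force: 0.0
time: 29.6
tcp_pos: [0.5838, 0.007, 0.1668]
eef_rot: [-180.0, 0.0, 86.5]
wrist_force: [0.9, -1.1, -0.7]
width: 0.0436
gripper_force: 0.0
(29.7, array([0.5837, 0.0041, 0.1671]), array([1.7999e+02, 4.0000e-02, 8.6250e+01]), 0.0437, array([ 0.5, -0.9, -0.5]))
```

View pics/t5.png

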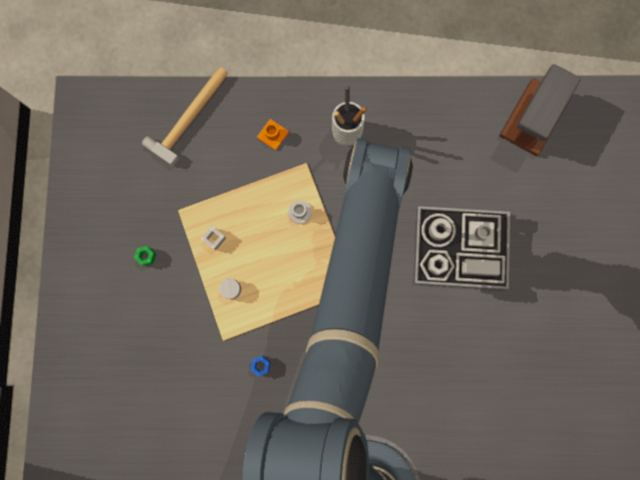

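View pics/s5.png

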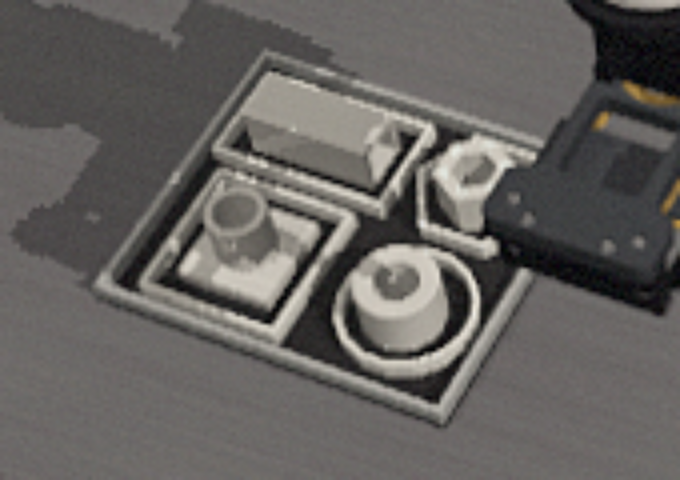

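All four parts sit flat in their own pockets: collar (438,229), nut (437,265), flange (483,232) and tube (481,267). The look-alikes and the tin are where they were, and the robot is clear of everything.

```bash
python3 -c "
from station import order
print(order.job_done())"
```

```text
the job is handed in; nothing more can be done
None
```

The job is handed in at about 30 s: in the last pictures all four parts lay flat in their own pockets and the look-alikes and tin looked unmoved; the hand-in gave no verdict.

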